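Hold a painted tile up to the lamp for inspection

TASK

Draw the green tile straight up out of its slot in the drying rack with a gentle pinch (it cracks under a hard squeeze), and hold it over the middle of the white card, at least 10 cm above it, leaned back so that its flowered face looks about 45 degrees upward at the lamp light. Finish while still holding it there, still and in the air; leave the other two tiles standing in the rack and do not disturb the lidded paint pot and the tumbler.

Things in the scene. Friction and masses are not known exactly. Their poses are not given: they have to be found in the camera images.
- green_tile: Ceramic tile to inspect: green edges, green face with a white flower, white back; 8 mm thick (x), 70 wide (y), 95 high (z), 80 to 170 g. Origin: centre of its bottom edge; x = normal out of the flowered face, z to its top edge. Stands upright in any one of the slots, upper 65 mm free, face away from the robot within 25 deg. Cracks above about 60 N pinch per finger; 20 to 30 N is plenty.
- tile_mid (a point): Centre of the green tile, 47.5 mm above its bottom edge; axes as the tile's.
- blue_tile: Blue tile with a yellow flower, same size and axes as the green one, standing in another slot of the rack. To be left alone.
- red_tile: Red tile with a white flower, same size and axes as the green one, standing in another slot of the rack. To be left alone.
- rack: Light-wood drying rack, fixed, 220 (x) by 100 mm (y), base 12 mm thick that the tiles stand on. Three slots across its x axis at x = -72, 0, +72 mm, each 10 mm wide between 6 mm walls that rise to 42 mm above the table. Origin: centre of its underside, z up; tiles start with axes parallel to the rack's. Tops of seated tiles: 107 mm above the table.
- card: White viewing card lying fixed on the table, 180 mm square, 3 mm thick. Origin at the centre of its underside, z up. Nothing stands on it. It lies on the other side (left or right) from the rack.
- yellow_pot: Small closed white paint pot with a yellow lid, 60 mm diameter, 50 mm high, standing loose on the table at the left or right edge of the work. Origin at the centre of its underside. To be left alone.
- tumbler: Clear empty tumbler, 72 mm diameter at the rim, 85 mm high, standing loose on the table at the left or right edge of the work. Origin at the centre of its underside. To be left alone.

How it is judged (in metres and radians):
On the way:
1. the green tile is drawn up clear of its slot, still upright (within 17 degrees) and over the rack (z of green_tile in the frame of rack above 0.047 m and angle between green_tile's own z axis and vertical below 0.3 rad and horizontal distance between green_tile and rack below 0.13 m and contact force between green_tile and the fingers above 1 N), for 0.1 s.
At the end, for the whole second after the job is handed in: Fingers hold the green tile still, face normal 30-60 deg from vertical, face up, bottom edge over 95 mm and centre over 100 mm above the table, centre within 60 mm sideways of the card centre; blue and red tiles moved under 15 mm, tilted under 15 deg; pot and tumbler moved under 20 mm (angle between green_tile's own x axis and vertical between 0.52 and 1.05 rad and height (world z) of green_tile above 0.095 m and height (world z) of tile_mid above 0.1 m and horizontal distance between tile_mid and card below 0.06 m and contact force between green_tile and the fingers above 2 N and linear speed of green_tile below 0.03 m/s and angle between each of blue_tile, red_tile's own z axis and vertical below 0.26 rad and distance of each of blue_tile, red_tile from where it was at the start of the episode below 0.015 m and distance of each of yellow_pot, tumbler from where it was at the start of the episode below 0.02 m); the arm keeps its last pose, push and grip.
It fails at once if the green tile is squeezed too hard (fingers' total force on it above 130 N) (contact force between green_tile and the fingers above 130 N).
It fails at once if the blue or the red tile is pulled out or knocked (more than 20 mm) (distance of any of blue_tile, red_tile from where it was at the start of the episode above 0.02 m).
It fails at once if the paint pot or the tumbler is pushed or knocked over (more than 30 mm) (distance of any of yellow_pot, tumbler from where it was at the start of the episode above 0.03 m).
It also fails if it takes over 48 s, if anything falls off the work surface, if the arm or the gripper's body presses on something with over 40 N, if the wrist force passes 120 N, or if a joint passes its speed limit or range.

ROBOT

A 7-joint arm with a two-finger parallel gripper is mounted at the origin on the work surface. World frame = base frame: x ahead of the robot, y to its left, z up, the work surface at z = 0. Lengths are in m, angles in degrees, forces in N, time in s.
With the tool pointing down it reaches from about 0.4 to 0.925 m from the base axis. Payload 5.6 kg.
Tool frame: the origin (TCP) lies between the finger pads; the fingertips stand 25 mm ahead of it and the grasp point (between the pads) lies 6 mm ahead of it; z points along the fingers, y is the line along which they close (so a half turn about z gives the same grasp; the last joint's range is limited). The gripper opens to 85 mm and grips with 20 to 120 N. Pads are 22 mm wide; open, the fingers measure 114 mm over their backs; the gripper's body (76 mm by 85 mm) begins 54 mm behind the grasp point. The pads swing forward as they close: fully open they stand 13 mm farther back than shut.
Start: joints at [-75.745, 26.786, -0.665, 91.828, 0.344, 61.387, -3.226], TCP at [0.187, 0.623, 0.256] pointing down, gripper open.
Joint ranges: [-144.91, 144.91], [-17.63, 115.5], [-89.93, 88.59], [15.96, 139.68], [-74.01, 254.01], [8.47, 105.57], [-167.45, 167.45]. Speed limits (degrees/s): [147.25, 147.25, 180, 180, 180, 180, 180].

INTERFACE

Orientations are given as a 3x3 rotation matrix whose columns are the frame's x, y, z axes.
In Python, from workcell import robot gives the robot as it stands. The module is installed in compiled form; this text tells all that it offers. Calls block until the motion is done:
- robot.goto(position, orientation): joint-space move of the TCP to a pose.
- robot.movel(position, frame=None, max_speed=0.15): straight line of the TCP; frame=None keeps the orientation; max_speed is the mean speed in m/s.
- robot.movej(angles): joint-space move.
- robot.move_gripper(opening): opening from 0.0 (shut) to 1.0 (fully open); the grip force is fixed at half the most; returns when the fingers have stopped.
- robot.hold(seconds).
- robot.solve_ik(position, orientation): joint angles nearest the present ones, or None.
- robot.get_state(): the state.
- robot.capture(name): name is "side" or "top" or "wrist"; returns a dict with "pixels" (420x560x3 uint8, red, green, blue), "range_z" (420x560 float32, m along the optical axis (not along the pixel's ray), 0 where there is no reading), "fx", "fy", "cx", "cy" (pixels), "k1" (the pictures are not rectified: a ray, as slopes to the right and down, at radius r is drawn at 1 + k1 r^2 times it, then the intrinsics apply), "R" (3x3) and "t" (3): a world point X has camera coordinates R X + t; the wrist camera has in their place "hand_eye" (4x4, takes a point from camera to tool coordinates, whose origin is the TCP and whose axes are the flange's). Camera axes: x right, y down, z forward; pixel columns grow to the right and rows downward; lengths in m; the calibration is good to about 2 mm. A picture is of the moment at which its call begins: read the wrist's pose just before it.
A pose or a line that the arm cannot do raises robot.Unreachable and nothing moves.
- robot.hand_in(): hands the job in; it is judged then, once.
Trained networks look in a picture, given as the dict that the camera call returned (one of the last four; its "shot" number tells which), for a name from the list of things; names that differ only in an ending like _2 or _b are one class to them, and where a whole thing is asked for, a point or a joint stands for the part that bears it (a point fixed in the world has none). Each returns a list of dicts, best first, with "conf" (0 to 1); they miss things now and then, are a little off and sometimes report something else, mostly with a low value. They report only what shows in the picture. A call takes as long as a camera call.
- robot.boxes_of(picture, query): "at" ([column, row] in pixels, amid what is visible of it).
- robot.mark_of(picture, query): "at" ([column, row] in pixels: a listed point, or the origin of a listed thing).
The state is a dict: "t": time; "q": joint angles; "dq": joint speeds; "effort": joint torques, N m; "ee_pos": TCP position; "ee_rot": TCP orientation; "contact_force": force on the tool from outside, world axes, zero at the start; "moment": the same for the moment, N m; "width": opening from 0.0 (shut) to 1.0 (fully open); "grasp_force": force on a finger pad.
Only numpy, scipy, OpenCV 4.12 (cv2) and the standard library are available. Lean on these libraries where they do the work, as an engineer would, in place of code of your own. Each camera call takes 0.05 s, during which the arm holds its last target. There are 200 camera calls.

## Working session

There is one attempt and no reset: what is moved stays moved. The work goes in short steps, each a Python script; the robot and the scene stay as the last script left them, time stands still between calls to the robot, and variables do not carry over. Pictures are saved under pics/ and viewed, at most 10 in all, crops included, and the job is handed in when it is done.

```bash
mkdir -p pics; cat > h.py <<'E'
import numpy as np, cv2
from workcell import robot
def world(c,R=None,t=None):
    """per-pixel world points"""
    v,u=np.mgrid[0:420,0:560].astype(np.float32)
    x=(u-c['cx'])/c['fx'];y=(v-c['cy'])/c['fy']
    xu,yu=x.copy(),y.copy()
    for _ in range(8):
        s=1+c['k1']*(xu**2+yu**2);xu=x/s;yu=y/s
    z=c['range_z'];P=np.stack([xu*z,yu*z,z],-1)
    return (P-c['t'])@c['R']   # R^T (P-t)
def save(c,n): cv2.imwrite('pics/'+n,c['pixels'][:,:,::-1])
E
python3 - <<'E'
from h import *
for n in('top','side'):
    c=robot.capture(n);save(c,n+'0.png');W=world(c);np.savez('/tmp/'+n,W=W,p=c['pixels'],z=c['range_z'])
    print(n,'cam at',-c['R'].T@c['t'])
    for q in('green_tile','blue_tile','red_tile','rack','card','yellow_pot','tumbler'):
        for f in(robot.boxes_of,robot.mark_of):
            r=f(c,q)
            if r:
                u,v=map(int,np.round(r[0]['at'])); print(q,f.__name__,r[0]['conf'],u,v,W[min(max(v,0),419),min(max(u,0),559)].round(3))
E
```

```text
top cam at [ 0.35781712 -0.01369155  1.31351999]
green_tile call 0.64 360 171 [ 0.619 -0.215  0.095]
green_tile call 0.75 357 176 [ 0.618 -0.217  0.04 ]
blue_tile call 0.48 110 218 [0.504 0.404 0.05 ]
blue_tile call 0.61 358 231 [ 0.474 -0.212  0.069]
red_tile call 0.53 354 201 [ 0.547 -0.202  0.079]
rack call 0.97 354 204 [ 0.358 -0.014  1.314]
rack call 0.76 356 201 [ 0.547 -0.207  0.079]
card call 0.77 204 189 [0.588 0.178 0.004]
card call 0.69 205 188 [0.591 0.175 0.002]
yellow_pot call 0.88 109 220 [0.5   0.407 0.047]
yellow_pot call 0.75 113 220 [0.499 0.396 0.052]
tumbler call 0.89 422 238 [ 0.463 -0.386  0.007]
side cam at [ 0.40340769 -1.16374367  0.72285872]
green_tile call 0.74 322 257 [ 0.617 -0.253  0.094]
green_tile call 0.68 319 275 [ 0.614 -0.245  0.042]
blue_tile call 0.49 254 262 [ 0.473 -0.249  0.09 ]
blue_tile call 0.48 253 281 [ 0.47  -0.252  0.043]
red_tile call 0.52 288 259 [ 0.545 -0.247  0.09 ]
red_tile call 0.66 288 282 [ 0.545 -0.251  0.034]
rack call 0.68 285 284 [ 0.537 -0.266  0.04 ]
rack call 0.91 288 285 [ 0.546 -0.249  0.024]
card call 0.88 280 203 [0.582 0.165 0.002]
card call 0.64 283 203 [0.59  0.161 0.004]
yellow_pot call 0.73 245 163 [0.497 0.39  0.032]
yellow_pot call 0.57 246 169 [0.5   0.38  0.015]
tumbler call 0.9 254 325 [ 0.458 -0.428  0.076]
tumbler call 0.62 257 342 [ 0.463 -0.425  0.033]
```

```bash
python3 -c "
import cv2,numpy as np
a=[cv2.resize(cv2.imread(f'pics/{n}0.png'),(400,300)) for n in('top','side')]
cv2.imwrite('pics/both.png',np.hstack(a))"
```

```text
(no output)
```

View pics/both.png

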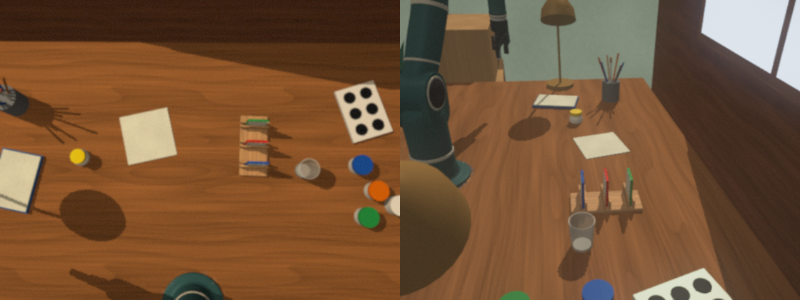

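The top view shows the rack to the right with the tiles in the order green (farthest), red, blue. The card is left of centre, the pot far left, and the tumbler right of the rack. Next I'll fit the geometry.

```bash
python3 - <<'E'
from h import *
for n in('top','side'):
    d=np.load(f'/tmp/{n}.npz');W=d['W'];hsv=cv2.cvtColor(d['p'],cv2.COLOR_RGB2HSV);z=d['z']>0
    m0=z&(W[...,0]>.40)&(W[...,0]<.70)&(W[...,1]<-.12)&(W[...,1]>-.33)
    H,S=hsv[...,0],hsv[...,1]
    for c,hm in dict(green=(H>40)&(H<88),blue=(H>95)&(H<130),red=((H<4)|(H>172))).items():
        m=m0&hm&(S>70)&(W[...,2]>.06)&(W[...,2]<.12);P=W[m]
        if len(P)<5: print(n,c,len(P));continue
        r=cv2.minAreaRect(P[:,:2].astype(np.float32)*1000)
        print(n,c,len(P),'mean',P.mean(0).round(4),'min',P.min(0).round(3),'max',P.max(0).round(3),'rect',np.round(r[0],1),np.round(r[1],1),round(r[2],1))
    for nm,m in dict(rack=m0&(W[...,2]>.006)&(W[...,2]<.05),card=z&(S<80)&(W[...,0]>.45)&(W[...,0]<.72)&(W[...,1]>.03)&(W[...,1]<.3)&(W[...,2]<.01)).items():
        P=W[m]; r=cv2.minAreaRect(P[:,:2].astype(np.float32)*1000);print(n,nm,len(P),np.round(r[0],1),np.round(r[1],1),round(r[2],1))
s=robot.get_state();print(s)
# reachability
Rd=lambda yaw,lean:None
for x,y,z,lean in((.618,-.215,.25,0),(.618,-.215,.09,0),(.618,-.215,.20,0),(.56,.175,.22,45),(.56,.175,.25,45)):
    a=np.radians(lean);zt=np.array([np.sin(a),0,-np.cos(a)])
    yt=np.array([np.cos(a),0,np.sin(a)])
    for sg in(1,-1):
        R=np.c_[np.cross(sg*yt,zt),sg*yt,zt];q=robot.solve_ik([x,y,z],R);print(x,y,z,lean,sg,None if q is None else np.round(q,0))
E
```

```text
top green 99 mean [ 0.6222 -0.2126  0.1043] min [ 0.618 -0.251  0.061] max [ 0.627 -0.182  0.111] rect [ 622.5 -216.3] [69.   8.9] 89.0
top blue 80 mean [ 0.4789 -0.2134  0.1049] min [ 0.475 -0.247  0.062] max [ 0.483 -0.179  0.113] rect [ 479. -213.] [68.5  6.8] 87.6
top red 44 mean [ 0.5509 -0.2081  0.1063] min [ 0.547 -0.244  0.101] max [ 0.553 -0.179  0.112] rect [ 550.5 -211.4] [64.5  4.4] 87.5
top rack 2659 [ 552.5 -223.9] [295.5 200.8] 1.2
top card 4531 [585.7 169.5] [179.7 179.1] 12.9
side green 91 mean [ 0.6201 -0.2329  0.0996] min [ 0.616 -0.258  0.06 ] max [ 0.625 -0.185  0.11 ] rect [ 620.5 -221.7] [72.6  7.3] 88.7
side blue 48 mean [ 0.4771 -0.2202  0.1076] min [ 0.474 -0.251  0.105] max [ 0.481 -0.185  0.111] rect [ 477.1 -218.1] [65.5  5.8] 89.0
side red 39 mean [ 0.5491 -0.2195  0.1064] min [ 0.546 -0.25   0.069] max [ 0.552 -0.187  0.109] rect [ 549.5 -218.3] [63.1  5.4] 88.4
side rack 2865 [ 565.7 -227.9] [129.8 256.2] 85.3
side card 1923 [585.1 169. ] [185.8 189.7] 12.7
{'t': 1.5, 'q': array([-75.7471436 ,  26.78588114,  -0.66479647,  91.8257778 ,
         0.343810
[... 633 characters left out ...]
  0.01934168, -0.00211515]), 'grasp_force': 0.0, 'width': 1.000947684995104}
0.618 -0.215 0.25 0 1 [-22.  38.  58.  94. -34.  67.  44.]
0.618 -0.215 0.25 0 -1 [ -29.   50.   77.   95.  -50.   77. -124.]
0.618 -0.215 0.09 0 1 [-15.  46.  45.  99. -41.  52.  48.]
0.618 -0.215 0.09 0 -1 [ -28.   67.   76.  100.  -69.   73. -114.]
0.618 -0.215 0.2 0 1 [-21.  41.  57.  97. -38.  64.  47.]
0.618 -0.215 0.2 0 -1 [ -29.   55.   77.   97.  -55.   75. -121.]
0.56 0.175 0.22 45 1 [ -53.   14.   25.  133.  109.   16. -135.]
0.56 0.175 0.22 45 -1 [-43.  14.  13. 132. 106.  19.  48.]
0.56 0.175 0.25 45 1 [ -46.   10.   16.  131.   93.   18. -117.]
0.56 0.175 0.25 45 -1 [-42.  10.  12. 131.  93.  19.  63.]
```

```bash
python3 -c "
import cv2,numpy as np
a=cv2.imread('pics/top0.png')[150:260,310:460];b=cv2.imread('pics/side0.png')[220:350,225:375]
cv2.imwrite('pics/crop.png',np.hstack([cv2.resize(a,(400,300)),cv2.resize(b,(400,300))]))"
```

```text
(no output)
```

View pics/crop.png

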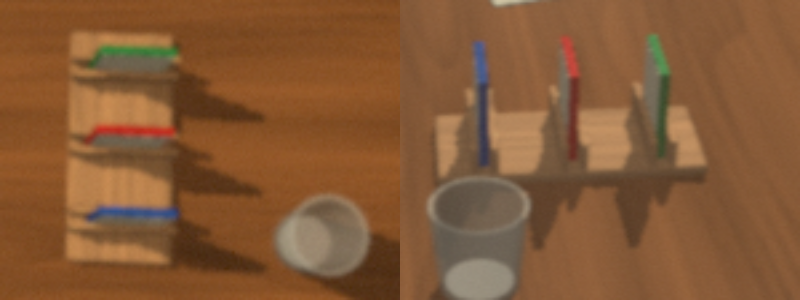

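The green tile stands at about (0.621, -0.217), nearly square to x, and its white back faces the robot. The card centre is (0.585, 0.169). I'll swing over the tile in a natural arm posture and refine with the wrist camera.

```bash
cat >> h.py <<'E'
def tool(yaw,lean,sg):
    """tool y along the tile normal; yaw = normal's azimuth deg, lean back deg"""
    a,b=np.radians(lean),np.radians(yaw)
    e=np.array([np.cos(b),np.sin(b),0]);k=np.array([0,0,1.])
    zt=np.sin(a)*e-np.cos(a)*k; yt=sg*(np.cos(a)*e+np.sin(a)*k)
    return np.c_[np.cross(yt,zt),yt,zt]
E
python3 - <<'E'
from h import *
robot.movej([19.3,26.786,0,91.828,0,61.387,20])
s=robot.get_state();print(s['ee_pos'],s['ee_rot'].round(2))
for sg in(1,-1):
  for x,y,z,yaw,lean in((.621,-.217,.25,-1.3,0),(.621,-.217,.09,-1.3,0),(.621,-.217,.20,-1.3,0),(.51,.169,.28,0,45),(.51,.169,.28,15,45),(.51,.169,.28,30,45)):
    q=robot.solve_ik([x,y,z],tool(yaw,lean,sg));print(x,y,z,yaw,lean,sg,None if q is None else np.round(q,0))
E
```

```text
[ 0.60225815 -0.24508303  0.25627995] [[-0.01  1.    0.  ]
 [ 1.    0.01  0.  ]
 [ 0.    0.   -1.  ]]
0.621 -0.217 0.25 -1.3 0 1 [16. 28. -0. 91.  0. 61. 15.]
0.621 -0.217 0.09 -1.3 0 1 [16. 39. -0. 97.  0. 45. 15.]
0.621 -0.217 0.2 -1.3 0 1 [16. 31. -0. 93.  0. 56. 15.]
0.51 0.169 0.28 0 45 1 [  25.   10.  -62.  131.   86.   31. -107.]
0.51 0.169 0.28 15 45 1 [ 47.  12. -76. 133.  96.  18. -97.]
0.51 0.169 0.28 30 45 1 None
0.621 -0.217 0.25 -1.3 0 -1 [ 60.  53. -76.  88.  52.  80. 159.]
0.621 -0.217 0.09 -1.3 0 -1 [ 60.  69. -77.  94.  69.  76. 150.]
0.621 -0.217 0.2 -1.3 0 -1 [ 60.  57. -76.  90.  57.  78. 156.]
0.51 0.169 0.28 0 45 -1 [-17.   4. -18. 133.  82.  25.  74.]
0.51 0.169 0.28 15 45 -1 [ 47.  12. -76. 133.  96.  18.  83.]
0.51 0.169 0.28 30 45 -1 None
```

```bash
python3 - <<'E'
from h import *
robot.goto([.621,-.217,.25],tool(-1.3,0,1)); robot.hold(.3)
s=robot.get_state();q0=np.array(s['q'])
c=robot.capture('wrist');save(c,'w1.png');print(c['hand_eye'].round(3))
T=np.eye(4);T[:3,:3]=s['ee_rot'];T[:3,3]=s['ee_pos'];M=T@c['hand_eye'];Mi=np.linalg.inv(M)
c['R'],c['t']=Mi[:3,:3],Mi[:3,3];W=world(c)
hsv=cv2.cvtColor(c['pixels'],cv2.COLOR_RGB2HSV);H,S=hsv[...,0],hsv[...,1]
m=(H>40)&(H<88)&(S>70)&(c['range_z']>0)&(W[...,2]>.098)&(W[...,2]<.116)&(abs(W[...,0]-.621)<.03);P=W[m]
r=cv2.minAreaRect(P[:,:2].astype(np.float32)*1000);print(len(P),P.mean(0).round(4),np.median(P[:,2]).round(4),r)
out=[]
for z in np.arange(.2,.5,.05):
  for yaw in range(-60,61,15):
    for lean in(38,45):
     for sg in(1,-1):
      R=tool(yaw,lean,sg);p=np.array([.585,.169,z])-.031*R[:,2]
      q=robot.solve_ik(p,R)
      if q is not None: out.append((np.abs(q-q0).max(),z,yaw,lean,sg,np.round(q)))
out.sort(key=lambda o:o[0])
for o in out[:8]:print(o)
E
```

```text
[[ 0.    -0.961 -0.275  0.07 ]
 [ 1.     0.    -0.001  0.   ]
 [ 0.001 -0.275  0.961 -0.117]
 [ 0.     0.     0.     1.   ]]
892 [ 0.6227 -0.2166  0.106 ] 0.106 ((622.5902709960938, -218.60015869140625), (70.10965728759766, 7.708065509796143), 88.12633514404297)
(np.float64(29.005963056970664), np.float64(0.39999999999999997), 30, 38, 1, array([  4.,  -1., -18., 113., -19.,  33.,  29.]))
(np.float64(30.643494833806987), np.float64(0.39999999999999997), 15, 38, 1, array([  9.,  -2., -29., 113.,   5.,  30.,  -9.]))
(np.float64(30.921716350481645), np.float64(0.44999999999999996), 30, 38, 1, array([  5.,  -3., -18., 108., -18.,  39.,  27.]))
(np.float64(31.6183852777203), np.float64(0.44999999999999996), 15, 38, 1, array([  8.,  -4., -27., 109.,   2.,  37.,  -6.]))
(np.float64(33.369558265156584), np.float64(0.44999999999999996), 30, 45, 1, array([  2.,  -6., -14., 114., -28.,  31.,  36.]))
(np.float64(34.33087195966855), np.float64(0.44999999999999996), 15, 45, 1, array([ 12.,  -6., -31., 114.,  -0.,  27.,  -4.]))
(np.float64(34.89934657664381), np.float64(0.35), 30, 38, 1, array([  4.,   1., -18., 117., -21.,  26.,  32.]))
(np.float64(36.50799789037147), np.float64(0.39999999999999997), 30, 45, 1, array([ -1.,  -3., -11., 118., -32.,  25.,  42.]))
```

View pics/w1.png

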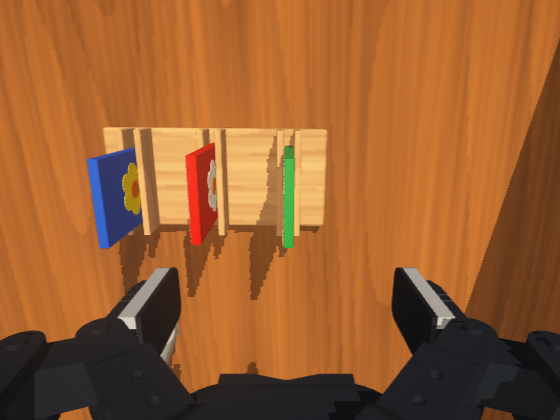

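The picture shows the flowers on the right-hand (+x) faces, with the green top edge at columns 283–296, rows 147–247. Wrist fit: (0.6225, -0.2175), yaw -1.9°. Now I'll descend and close in small steps.

```bash
python3 - <<'E'
from h import *
R=tool(-1.9,0,1)
robot.move_gripper(.42)
robot.movel([.6225,-.2175,.16],R)
robot.movel([.6225,-.2175,.088],R,max_speed=.06)
f0=robot.get_state()['contact_force']
for w in(.3,.22,.17,.15,.13,.12,.11,.10,.09,.08):
    robot.move_gripper(w);robot.hold(.1);s=robot.get_state()
    print(w,round(s['width'],4),round(s['grasp_force'],1),(s['contact_force']-f0).round(2),round(s['t'],1))
    if s['grasp_force']>18 or np.linalg.norm(s['contact_force']-f0)>12:break
E
```

```text
0.3 0.2998 0.0 [-0.64  1.37  0.44] 8.5
0.22 0.219 0.0 [-1.01  1.45  0.24] 8.8
0.17 0.1708 0.0 [-0.98  1.31  0.41] 9.1
0.15 0.1504 0.0 [-0.55  0.94  0.83] 9.5
0.13 0.1321 0.0 [-0.59  1.17 -0.01] 9.8
0.12 0.1207 0.0 [-0.38  0.25  0.37] 10.1
0.11 0.1159 0.0 [-0.65  1.33  0.31] 10.4
0.1 0.0997 0.0 [-0.29  0.97  0.54] 10.7
0.09 0.0873 9.6 [-0.47  0.2   0.92] 11.0
0.08 0.0932 35.5 [-0.5   0.93  1.25] 11.4
```

```bash
python3 - <<'E'
from h import *
def p(l): s=robot.get_state();print(l,s['ee_pos'].round(3),round(s['width'],4),round(s['grasp_force'],1),s['contact_force'].round(1),round(s['t'],1))
robot.movel([.6225,-.2175,.098],max_speed=.03);p('a')
robot.movel([.6225,-.2175,.15],max_speed=.06);p('b')
robot.movel([.6225,-.2175,.25],max_speed=.12);p('c');robot.hold(.3)
c=robot.capture('side');save(c,'s1.png')
E
python3 -c "
import cv2;a=cv2.imread('pics/s1.png')[150:350,180:420];cv2.imwrite('pics/s1c.png',cv2.resize(a,(600,500)))"
```

```text
a [ 0.623 -0.218  0.098] 0.0913 35.4 [-0.4  0.4 -0.7] 11.8
b [ 0.622 -0.217  0.15 ] 0.0896 35.5 [-1.   0.4 -0.8] 12.9
c [ 0.622 -0.217  0.249] 0.0881 35.5 [ 0.2 -1.1 -1.5] 13.8
```

View pics/s1c.png

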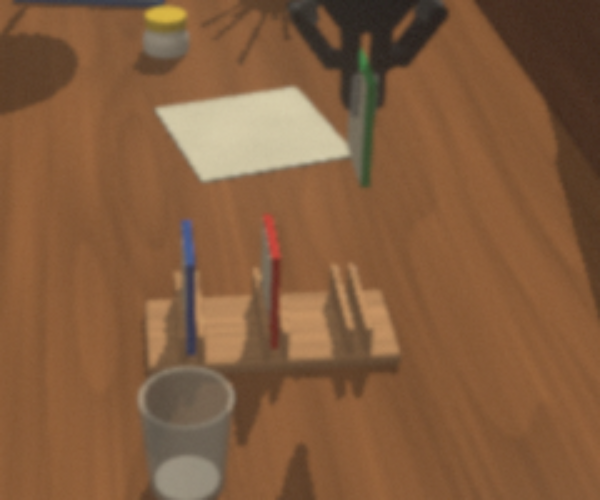

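The tile hangs upright in the gripper (crop about 365, 120), and blue and red still stand in the rack. Next I'll carry it over the card and lean it.

```bash
python3 - <<'E'
from h import *
def p(l): s=robot.get_state();print(l,s['ee_pos'].round(3),s['ee_rot'][:,1].round(2),round(s['width'],4),round(s['grasp_force'],1),s['contact_force'].round(1),round(s['t'],1))
robot.movel([.6225,-.2175,.38],max_speed=.15);p('up')
R=tool(22,42,1);t=np.array([.585,.169,.40])-.0285*R[:,2]
q0=np.array(robot.get_state()['q']);q=robot.solve_ik(t,R);print(np.round(q0),np.round(q))
for k in(.33,.67,1): robot.movej(q0+k*(q-q0));p(k)
robot.hold(.5);p('end')
for n in('side','top'):
    c=robot.capture(n);save(c,n+'2.png');W=world(c)
    for f in(robot.boxes_of,robot.mark_of):
        for nm in('green_tile','tile_mid','blue_tile','red_tile','yellow_pot','tumbler'):
            r=f(c,nm)
            if r:u,v=map(int,np.clip(np.round(r[0]['at']),0,[559,419]));print(n,nm,r[0]['conf'],u,v,W[v,u].round(3))
a=[cv2.resize(cv2.imread(f'pics/{n}2.png'),(400,300)) for n in('top','side')]
cv2.imwrite('pics/both2.png',np.hstack(a))
E
```

```text
up [ 0.622 -0.217  0.379] [ 1.   -0.03 -0.  ] 0.0884 35.5 [ 0.2 -0.  -1.1] 15.2
[16. 23.  0. 82. -0. 76. 15.] [  3.  -3. -20. 116. -10.  25.  13.]
0.33 [ 0.638 -0.084  0.389] [0.96 0.11 0.25] 0.0827 35.4 [-0.9 -0.9 -0.6] 15.8
0.67 [0.62  0.049 0.406] [0.85 0.21 0.48] 0.0885 35.5 [ 0.4 -0.7 -0.8] 16.4
1 [0.568 0.161 0.421] [0.69 0.28 0.67] 0.0887 35.5 [ 0.3 -0.8 -1.8] 17.0
end [0.568 0.162 0.421] [0.69 0.28 0.67] 0.0882 35.5 [-0.2 -0.6 -0.1] 17.5
side green_tile 0.28 256 262 [ 0.477 -0.251  0.091]
side tile_mid 0.82 284 67 [0.587 0.16  0.391]
side blue_tile 0.55 254 259 [ 0.473 -0.253  0.1  ]
side red_tile 0.64 288 258 [ 0.544 -0.251  0.096]
side yellow_pot 0.81 246 164 [0.5   0.385 0.03 ]
side tumbler 0.72 256 325 [ 0.461 -0.427  0.076]
side green_tile 0.81 293 74 [0.608 0.149 0.376]
side tile_mid 0.58 283 63 [0.582 0.149 0.403]
side blue_tile 0.66 253 281 [ 0.47  -0.251  0.043]
side red_tile 0.64 288 279 [ 0.546 -0.247  0.038]
side yellow_pot 0.52 246 170 [0.5   0.384 0.01 ]
side tumbler 0.56 254 346 [ 0.457 -0.423  0.021]
top green_tile 0.87 186 150 [0.588 0.153 0.41 ]
top tile_mid 0.78 185 150 [0.589 0.155 0.408]
top blue_tile 0.61 357 229 [ 0.476 -0.205  0.1  ]
top red_tile 0.73 356 200 [ 0.547 -0.204  0.096]
top yellow_pot 0.96 110 220 [0.499 0.404 0.049]
top tumbler 0.86 427 239 [ 0.461 -0.4    0.001]
top green_tile 0.61 180 141 [0.615 0.172 0.375]
top tile_mid 0.64 181 149 [0.577 0.153 0.461]
top blue_tile 0.6 354 231 [ 0.475 -0.204  0.059]
top red_tile 0.8 353 204 [ 0.545 -0.205  0.044]
top yellow_pot 0.75 114 220 [0.499 0.394 0.05 ]
top tumbler 0.9 421 239 [ 0.461 -0.383  0.007]
```

View pics/both2.png

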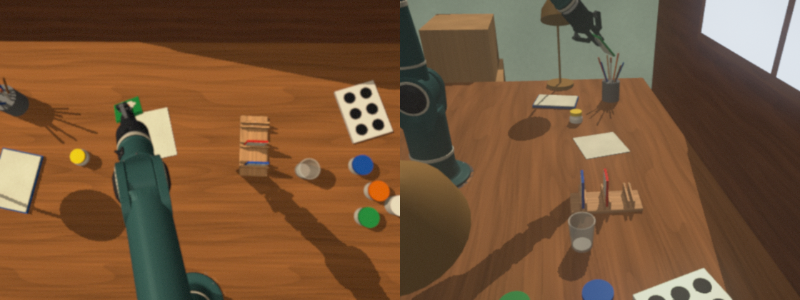

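The tile's green flowered face is visible from above (top view about 128, 108). It is held about 0.4 m up, its centre is within about 15 mm of the card centre, and nothing else has moved.

```bash
python3 -c "
from workcell import robot
print(robot.hand_in())"
```

```text
the job is handed in; nothing more can be done
None
```

I handed in the job with the green tile held at about 35 N per finger, 0.4 m above the middle of the card, its flowered face about 48° from vertical; the other tiles, pot and tumbler had not moved in the last pictures, and no verdict came back.

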